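# Turn the burner head until its notch meets the ignition pin, and press it home

### The arm

A 6-joint arm with a two-finger parallel gripper is mounted at the origin on the work surface. World frame = base frame: x ahead of the robot, y to its left, z up, the work surface at z = 0. Lengths are in m, angles in rad, forces in N, time in s.
With the tool pointing down it reaches from about 0.35 to 0.775 m from the base axis. Payload 5.5 kg.
Tool frame: the origin (TCP) lies midway between the tips of the shut fingers; the grasp point (between the pads) lies 19 mm behind it; z points along the fingers, y is the line along which they close (so a half turn about z gives the same grasp; the last joint's range is limited). The gripper opens to 85 mm and grips with 20 to 120 N. Pads are 22 mm wide; open, the fingers measure 114 mm over their backs; the gripper's body (76 mm by 85 mm) begins 54 mm behind the grasp point. The pads swing forward as they close: fully open they stand 13 mm farther back than shut.
Start: joints at [-1.434, 0.313, 0.046, 1.304, 0, 1.431], TCP at [0.157, -0.553, 0.231] pointing down, gripper open.
Joint ranges: [-2.76, 2.76], [-0.86, 1.69], [-1.03, 1.26], [-2.2, 2.34], [-1.47, 1.5], [-3.14, 3.14]. Speed limits (rad/s): [2.57, 2.57, 3.14, 3.14, 3.14, 3.14].

### API

Orientations are given as a unit quaternion [w, x, y, z].
In Python, from workcell import telemetry, imaging, env gives the robot as it stands. The module is installed in compiled form; this text tells all that it offers.
- The arm moves only by the tool step_arm, never from a script. Its argument "moves" is a list of rows, each a list of 3 entries, a list of its own where there are three numbers: the shift along the tool's x, y, z in mm, then the turn, a rotation vector about the tool's x, y, z in rad, then the finger opening in mm, from 0 to 85.4. A call has 1 to 8 rows; each row is the pose to reach, as a shift and turn from the pose commanded when the call began, along the tool's axes at that moment; what a row does not reach only later rows make up. A row lasts 1/12 s, in which the tool goes at most 41.7 mm and 7.16 degrees, less where a joint would pass 70% of its speed; a pose out of reach is approached as far as the arm can. A call with a gripper value outside its range is refused whole. The fingers move at their own pace and stop on an object; "grip_force" is the grip in N (left out, the last holds). Time passes only in rows, so rows that repeat a pose let the fingers close. It gives the time, the measured TCP pose, the force, the opening and the grip force at its end, in the units of the state.
- telemetry.get_state(): the state, without advancing time (a new reading comes with each control period).
- imaging.read_camera(name): name is "scene" or "top" or "wrist"; returns the picture (384x512x3 uint8, red, green, blue); there is no depth.
- imaging.camera_params(name): a dict with "camera_matrix" (3x3 intrinsics, pixels), "pose" (4x4, takes a point from camera to world coordinates). Camera axes: x right, y up, looking along -z (the intrinsics and any distortion apply to the point x, -y, -z); pixel columns grow to the right and rows downward; lengths in m; the calibration is good to about 2 mm. The wrist camera is an equidistant fisheye: a pixel r from the principal point sees the ray r / f radians off the axis. A picture is of the moment at which its call begins: read the wrist's pose just before it. camera_params takes no time and is no camera call; for the wrist camera it gives the pose at the moment of the call.
- env.hand_in(): hands the job in; it is judged then, once.
The state is a dict: "clock": time; "joint_pos": joint angles; "qvel": joint speeds; "tau": joint torques, N m; "tcp_pos": TCP position; "orientation": TCP orientation; "wrist_force": force on the tool from outside, world axes, zero at the start; "ft_torque": the same for the moment, N m; "finger_gap": finger opening in m; "grip_force": force on a finger pad.
Only numpy, scipy, OpenCV 4.12 (cv2) and the standard library are available. Lean on these libraries where they do the work, as an engineer would, in place of code of your own. Each camera call takes 0.05 s, during which the arm holds its last target. There are 200 camera calls.

### The job

The flame head of the uncovered gas burner was put back turned the wrong way, so it rides high on its base. With a fingertip, push it round until the notch in its rim stands over the ignition pin, then press it down until it is fully home on its base. Only push and press, never pinch or lift the head; leave the comal, spatula, glass cup and sugar pot where they are.

Things in the scene. Friction and masses are not known exactly. Their poses are not given: they have to be found in the camera images.
- burner_base: Fixed aluminium burner base on the stove deck (deck 75 mm above the counter). Origin on the burner's axis at deck level, z up. Cup 78 mm across, 24 mm high. A side lug, 20 mm wide, 19 mm high, reaching 70 mm from the axis along the base's own +x, carries the ignition pin and shows from above beyond the head's rim.
- pin_top (a point): Top centre of the ignition pin: white ceramic, upright, 7 mm across, fixed on the base 50 mm from the axis along the base's +x; top 30 mm above the base's origin, so 6 mm above the seat. Its outer half shows beyond the head's rim from above.
- burner_head: Loose one-piece aluminium flame head, 0.27 kg, turning freely either way in the base's cup (under 2 N at the ear) and staying where it is left. Origin on its axis at the underside of its 100 mm wide, 5 mm thick rim; z up; own +x points out through the notch. Dark cap 84 mm wide on top. At the start it stands level, 7 mm too high (origin 31 mm above the base's), notch at least 0.6 rad off the pin.
- notch (a point): Middle of the notch, on the head 50 mm from its axis along its +x, level with the rim's underside. The notch is 14 mm wide, runs from 43 mm off the axis outwards between the ear's two prongs and is open below, above and at the outer end: 3.5 mm to spare on each side of the pin.
- ear_left: One prong of the head's forked ear (fixed to the head), origin at the prong's centre: 39 mm long radially (41 to 80 mm from the axis), 7 mm thick, 20 mm high from the rim's underside up, centre 60.5 mm out and 10.5 mm to the head's +y side of the notch. Its outer flank, 14 mm from the notch's middle, is pushed to turn the head clockwise from above.
- ear_right: The other prong, the same on the head's -y side; its outer flank is pushed to turn the head anticlockwise from above.
- cap_top (a point): Centre of the cap's top, on the head's axis, 21 mm above the head's origin: where to press. The head's 60 mm spigot, 18 mm long, is a snug fit in the cup (1 mm side play, friction collar): it does not drop by its weight; a push of about 5 N slides it 7 mm down and it stays down. Off the notch the rim catches on the pin and the head sits cocked.
- comal: Bystander: dark steel griddle 236 mm across and 13 mm high with two loops, loose on the pan support of the other burner (350 mm from this one). Origin at the middle of its underside.
- spatula: Bystander: red nylon spatula 270 mm long, loose, lying on the stove deck between the two burners.
- glass_cup: Bystander: glass cup 72 mm across, 95 mm high, loose on the counter beside the stove. Origin under its middle.
- sugar_pot: Bystander: white ceramic sugar pot 96 mm across, about 115 mm high with its hinged lid, loose on the counter beside the stove. Origin under its middle.
- seat (a point): Centre of the cup's top rim, the seat, 24 mm above the base's origin. When the head is home its own origin is here and the cap's top is 21 mm above.
Things that resemble listed ones, but are neither listed nor needed, are in the scene too. Leave any orange or yellow look-alike of the burner_head alone.

How it is judged:
By the outcome, as a careful person would: the job done as asked, in the order asked, and still so for the second after the job is handed in, with the robot touching nothing.
It also fails if it takes over 61 s, if anything falls off the work surface, if the arm or the gripper's body presses on something with over 40 N, if the wrist force passes 120 N, or if a joint passes its speed limit or range.

## Working session

There is one attempt and no reset: what is moved stays moved. The work goes in short steps, Python scripts to look and compute and a tool call to move; the robot and the scene stay as the last step left them, time stands still between calls to the robot, and variables do not carry over. Pictures are saved under pics/ and viewed, at most 10 in all, crops included, and the job is handed in when it is done.

Besides the shell and the picture viewer there is one more tool, called after "Call:" as name(argument=value, ...), one argument or row to a line, values as JSON. step_arm: Moves the arm, as the interface text tells. Its arguments: {"type":"object","properties":{"moves":{"type":"array"},"grip_force":{"type":"number"}},"required":["moves"]}

```bash
mkdir -p pics
cat > h.py <<'E'
import numpy as np, cv2
from workcell import telemetry, imaging, env
def ray(name,u,v,P=None):
    p=P or imaging.camera_params(name); K=np.array(p["camera_matrix"]); T=np.array(p["pose"])
    x=(u-K[0,2])/K[0,0]; y=(v-K[1,2])/K[1,1]
    if name=="wrist":
        r=np.hypot(x,y); s=np.sin(r)/r if r>1e-9 else 1; d=np.array([x*s,-y*s,-np.cos(r)])
    else: d=np.array([x,-y,-1.])
    return T[:3,3],T[:3,:3]@d
def onz(name,u,v,z,P=None):
    o,d=ray(name,u,v,P); return o+d*(z-o[2])/d[2]
E
python3 - <<'E'
from h import *
a=imaging.read_camera("top"); b=imaging.read_camera("scene")
cv2.imwrite("pics/top0.png",a[:,:,::-1]);cv2.imwrite("pics/scene0.png",b[:,:,::-1])
for n in("top","scene","wrist"):
    p=imaging.camera_params(n);print(n,np.round(p["camera_matrix"],1).tolist(),np.round(p["pose"],3).tolist(),[k for k in p])
E
```

```text
top [[368.7, 0.0, 250.6], [0.0, 368.7, 197.9], [0.0, 0.0, 1.0]] [[0.02, 0.997, -0.08, 0.42], [-1.0, 0.018, -0.021, -0.003], [-0.019, 0.08, 0.997, 1.264], [0.0, 0.0, 0.0, 1.0]] ['camera_matrix', 'pose']
scene [[459.3, 0.0, 262.7], [0.0, 459.3, 187.5], [0.0, 0.0, 1.0]] [[-0.839, -0.438, 0.323, 1.066], [0.544, -0.687, 0.482, 0.898], [0.011, 0.58, 0.814, 1.614], [0.0, 0.0, 0.0, 1.0]] ['camera_matrix', 'pose']
wrist [[297.3, 0.0, 254.3], [0.0, 297.3, 188.3], [0.0, 0.0, 1.0]] [[0.273, 0.909, 0.315, 0.239], [-0.962, 0.258, 0.088, -0.529], [-0.001, -0.327, 0.945, 0.373], [0.0, 0.0, 0.0, 1.0]] ['camera_matrix', 'pose']
```

View pics/top0.png

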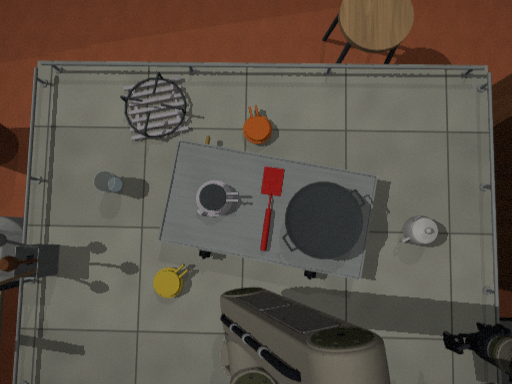

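View pics/scene0.png

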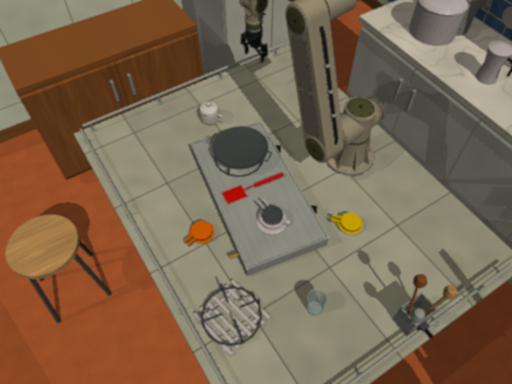

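The burner head is at top (213,197), scene (271,214), with a dark cap on the stove deck and its forked ear towards image right. The look-alikes are orange at (257,128) and yellow at (168,282), both on the counter, so the aluminium one on the stove is the one meant. I'll enlarge it to confirm and to find the pin and lug.

Run:
```python
from h import *
a=cv2.imread("pics/top0.png");b=cv2.imread("pics/scene0.png")
A=cv2.resize(a[165:230,180:260],None,fx=7,fy=7,interpolation=cv2.INTER_CUBIC)[:,:400*2]
B=cv2.resize(b[185:245,240:310],None,fx=7,fy=7,interpolation=cv2.INTER_CUBIC)
cv2.imwrite("pics/c1.png",A);
H=np.zeros((455,560+0,3),np.uint8);cv2.imwrite("pics/c2.png",B)
h,w=300,380
cv2.imwrite("pics/c12.png",np.hstack([cv2.resize(A,(420,341)),cv2.resize(B,(380,341))]))
```

```text
(no output)
```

View pics/c12.png

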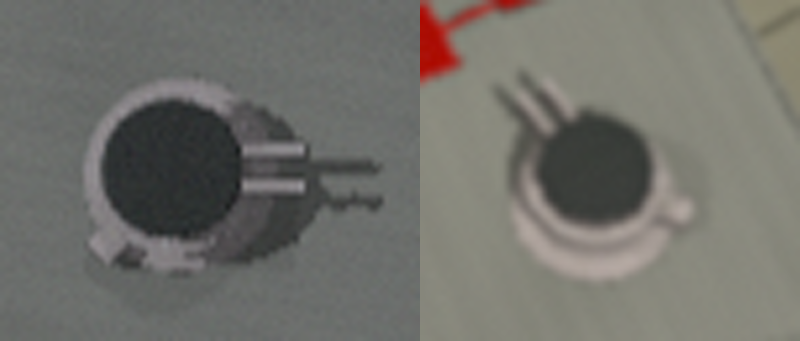

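The crop confirms the aluminium head: dark cap at top px (212.8,197) and forked ear to the right at (232.4,197). The lug candidates are top (200,211.7) and (213.3,214), and scene (287.9,222). I'll cast rays to decide between them.

Run:
```python
from h import *
for nm in ("top","scene"):
    im=cv2.imread(f"pics/{nm}0.png");g=im.max(2)
    m=np.zeros_like(g); u,v=((213,197) if nm=="top" else (271,214)); 
    m[v-17:v+17,u-17:u+17]=(g[v-17:v+17,u-17:u+17]<75)*255
    n,l,s,c=cv2.connectedComponentsWithStats(m); k=l[v,u]; print(nm,c[k],s[k])
    C=onz(nm,*c[k],.127);print("cap",C.round(4))
    for e in ([(232.4+5,193.6),(237.6,200.6),(232.4,197)] if nm=="top" else []): 
        P=onz(nm,*e,.126);d=P-C;print("ear",P.round(3),np.hypot(*d[:2]),np.arctan2(d[1],d[0]))
    for e in ([(200,211.7),(213.3,214)] if nm=="top" else [(287.9,222)]):
        P=onz(nm,*e,.094);d=P-C;print("lug",P.round(3),np.hypot(*d[:2]),np.arctan2(d[1],d[0]))
s=telemetry.get_state();print(s["tcp_pos"],s["orientation"],s["clock"])
```

```text
top [212.86925795 197.00883392] [200 184  28  27 566]
cap [0.5121 0.1379 0.127 ]
ear [0.524 0.062 0.126] 0.07679817917616133 -1.4127465930860224
ear [0.502 0.061 0.126] 0.07756289638411415 -1.6958227118641571
ear [0.513 0.077 0.126] 0.060577647622401275 -1.5506503149364061
lug [0.467 0.182 0.094] 0.0628055021477605 2.3694776349697557
lug [0.461 0.139 0.094] 0.05151230929817893 3.1185545365598215
scene [271.73776224 214.3041958 ] [262 205  20  19 286]
cap [0.5161 0.1415 0.127 ]
lug [0.471 0.187 0.094] 0.06462008649897515 2.350326267600541
[ 0.15705438 -0.55266159  0.23049524] [-8.17052657e-04  9.90440425e-01  1.37938740e-01 -1.22066421e-05] 0.1
```

Call:
step_arm(
  moves=[
    [[24,-21,0],[0,0,-0.12],0],
    [[48,-42,0],[0,0,-0.24],0],
    [[72,-64,0],[0,0,-0.36],0],
    [[96,-85,0],[0,0,-0.48],0],
    [[120,-106,0],[0,0,-0.6],0],
    [[144,-128,0],[0,0,-0.72],0],
    [[168,-149,0],[0,0,-0.84],0],
    [[192,-170,0],[0,0,-0.96],0],
  ],
  grip_force=40,
)

```text
clock: 0.77
tcp_pos: [0.2957, -0.3355, 0.231]
orientation: [-0.0, 0.813, 0.582, 0.0]
wrist_force: [0.1, -0.1, -0.1]
finger_gap: 0.0005
grip_force: 0.0
```

Call:
step_arm(
  moves=[
    [[29,7,0],[0,0,-0.12],0],
    [[58,14,0],[0,0,-0.24],0],
    [[87,21,0],[0,0,-0.36],0],
    [[116,28,0],[0,0,-0.48],0],
    [[145,36,0],[0,0,-0.6],0],
    [[174,43,0],[0,0,-0.72],0],
    [[203,50,0],[0,0,-0.84],0],
    [[232,57,0],[0,0,-0.96],0],
  ],
)

```text
clock: 1.43
tcp_pos: [0.4256, -0.1352, 0.2311]
orientation: [-0.0, 0.452, 0.892, -0.0]
wrist_force: [-0.1, -0.1, -0.0]
finger_gap: 0.0001
grip_force: 0.0
```

Call:
step_arm(
  moves=[
    [[11,28,0],[0,0,-0.12],0],
    [[22,56,0],[0,0,-0.24],0],
    [[33,84,0],[0,0,-0.36],0],
    [[44,112,0],[0,0,-0.48],0],
    [[55,140,0],[0,0,-0.6],0],
    [[66,168,0],[0,0,-0.72],0],
    [[78,196,0],[0,0,-0.84],0],
    [[89,225,0],[0,0,-0.95],0],
  ],
)

```text
clock: 2.1
tcp_pos: [0.5556, 0.0688, 0.2308]
orientation: [-0.001, -0.006, 1.0, -0.0]
wrist_force: [0.7, -0.2, -0.1]
finger_gap: -0.0001
grip_force: 0.0
```

Run:
```python
from h import *
import pickle
imaging.read_camera("top")
p=imaging.camera_params("wrist");a=imaging.read_camera("wrist");pickle.dump(p,open("w1.pkl","wb"))
cv2.imwrite("pics/w1.png",a[:,:,::-1]);s=telemetry.get_state();print(s["tcp_pos"],s["orientation"],s["joint_pos"]);print(p)
```

```text
[0.55697504 0.0705302  0.23027958] [-2.53870197e-05 -5.87141692e-03  9.99982650e-01  4.74560138e-04] [-1.75333416e-02  2.86923430e-01  7.43488342e-03  1.29138075e+00
  9.47672119e-04 -2.92762788e-02]
{'camera_matrix': array([[297.31863964,   0.        , 254.28523886],
       [  0.        , 297.31863964, 188.30264272],
       [  0.        ,   0.        ,   1.        ]]), 'pose': array([[-0.01908593, -0.94410595, -0.32908916,  0.47393672],
       [ 0.99981475, -0.01720348, -0.00863134,  0.07187912],
       [ 0.00248742, -0.32919294,  0.9442594 ,  0.37234124],
       [ 0.        ,  0.        ,  0.        ,  1.        ]])}
```

View pics/w1.png

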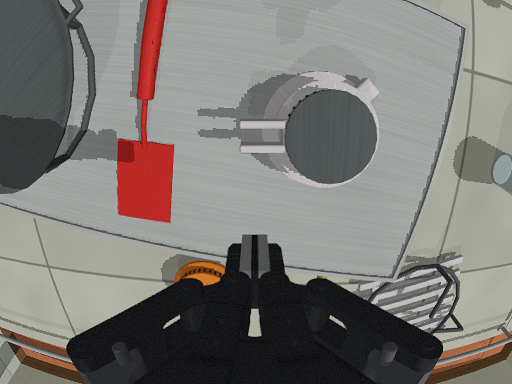

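The wrist view shows the cap at about (331,137), the prong tips at (241,124) and (241,149), and the lug's outer end at about (372,90).

```bash
cat > m.py <<'E'
from h import *
import pickle
def cap(im,p,u,v,z=.127):
    g=im.max(2); m=((g<130)*255).astype(np.uint8); m=cv2.morphologyEx(m,cv2.MORPH_OPEN,np.ones((9,9)))
    n,l,s,c=cv2.connectedComponentsWithStats(m); k=l[v,u]; print("comp",s[k],c[k])
    cs,_=cv2.findContours((l==k).astype(np.uint8),0,1); q=np.array([onz("wrist",a,b,z,p)[:2] for a,b in cs[0][:,0]])
    c0,r=cv2.minEnclosingCircle(q.astype(np.float32)*1000); print("circle mm",c0,r); return c0,q
E
python3 - <<'E'
from m import *
p=pickle.load(open("w1.pkl","rb"));im=cv2.imread("pics/w1.png");print(im[137,331],im[95,331],im[85,325],im[137,270])
C,q=cap(im,p,331,137);C=np.array(C)/1000
for n,e,z in [("prongA tip",(241,124),.126),("prongB tip",(241,149),.126),("lug end",(372,88),.094),("lugc1",(365,80),.094),("lugc2",(379,94),.094)]:
    P=onz("wrist",*e,z,p)[:2];d=P-C;print(n,P.round(4),np.hypot(*d).round(4),np.arctan2(d[1],d[0]).round(3))
A=im[70:180,230:400];cv2.imwrite("pics/w1c.png",cv2.resize(A,None,fx=4.7,fy=4.7,interpolation=cv2.INTER_CUBIC))
E
```

```text
[86 87 81] [85 87 81] [183 182 185] [134 132 136]
comp [ 219   75  158  109 9305] [314.08565287 126.89768941]
circle mm (506.2982177734375, 111.8727035522461) 69.89794158935547
prongA tip [0.5036 0.0621] 0.0499 -1.625
prongB tip [0.5249 0.0623] 0.053 -1.213
lug end [0.4661 0.1863] 0.0846 2.066
lugc1 [0.459  0.1785] 0.0817 2.188
lugc2 [0.4712 0.1943] 0.0896 1.973
```

View pics/w1c.png

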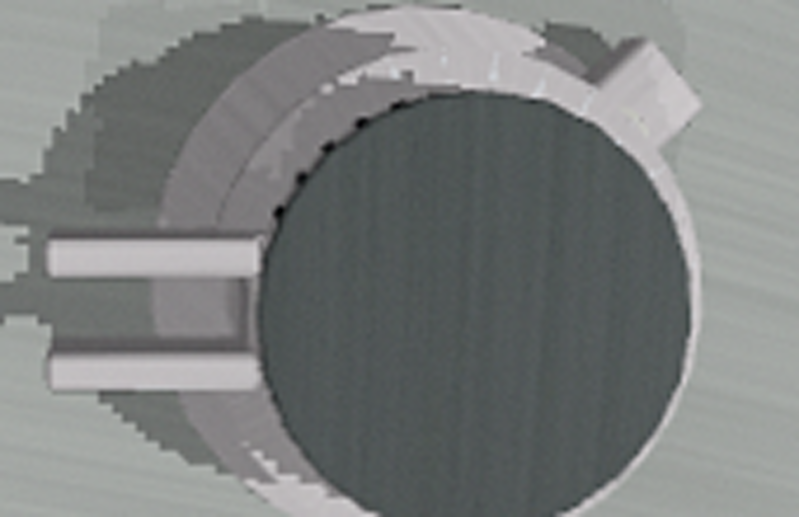

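The crop shows the lug's outer corners at wrist px (367.2,78.5) and (379.6,91.7), and the prong tops' outer ends at (240.2,124.7) and (240.6,148.7).

```bash
sed -i 's/g<130/g<105/' m.py
python3 - <<'E'
from m import *
p=pickle.load(open("w1.pkl","rb"));im=cv2.imread("pics/w1.png")
C,q=cap(im,p,331,137);C=np.array(C)/1000
for n,e,z in [("A",(240.2,124.7),.126),("B",(240.6,148.7),.126),("A in",(284,124.7),.126),("lugc1",(367.2,78.5),.094),("lugc2",(379.6,91.7),.094),("lugend",(373.4,85.1),.094)]:
    P=onz("wrist",*e,z,p)[:2];d=P-C;print(n,P.round(4),np.hypot(*d).round(4),np.arctan2(d[1],d[0]).round(3))
E
```

```text
comp [ 285   90   91   93 6847] [329.86680298 135.87206076]
circle mm (511.6199035644531, 138.9219970703125) 42.10231399536133
A [0.5042 0.0614] 0.0779 -1.666
B [0.5246 0.0619] 0.0781 -1.404
A in [0.5034 0.0978] 0.042 -1.769
lugc1 [0.4573 0.1807] 0.0685 2.486
lugc2 [0.4689 0.1948] 0.0703 2.224
lugend [0.4631 0.1877] 0.0688 2.354
```

Call:
step_arm(
  moves=[
    [[0,0,40],[0,0,0],0],
    [[0,0,80],[0,0,0],0],
    [[0,0,105],[0,0,0],0],
    [[0,0,119],[0,0,0],0],
    [[0,0,119],[0,0,0],0],
    [[8,0,119],[0,0,0],0],
    [[15,0,119],[0,0,0],0],
    [[20,0,119],[0,0,0],0],
  ],
)

```text
clock: 2.87
tcp_pos: [0.5354, 0.0669, 0.1138]
orientation: [0.001, -0.002, 1.0, -0.0]
wrist_force: [0.4, -0.0, 0.5]
finger_gap: -0.0003
grip_force: 0.2
```

Call:
step_arm(
  moves=[
    [[4.1,-1.4,0],[0,0,0.06],0],
    [[8.4,-2.6,0],[0,0,0.12],0],
    [[12.6,-3.5,0],[0,0,0.18],0],
    [[17.0,-4.1,0],[0,0,0.24],0],
    [[21.3,-4.5,0],[0,0,0.3],0],
    [[25.7,-4.6,0],[0,0,0.36],0],
    [[30.1,-4.5,0],[0,0,0.42],0],
    [[34.4,-4.1,0],[0,0,0.48],0],
  ],
)

```text
clock: 3.53
tcp_pos: [0.5015, 0.0628, 0.114]
orientation: [0.002, 0.237, 0.972, 0.0]
wrist_force: [1.0, -0.2, 0.6]
finger_gap: -0.0002
grip_force: 0.2
```

Run:
```python
from h import *
import pickle
imaging.read_camera("top")
p=imaging.camera_params("wrist");a=imaging.read_camera("wrist");pickle.dump(p,open("w2.pkl","wb"))
cv2.imwrite("pics/w2.png",a[:,:,::-1]);s=telemetry.get_state();q=s["orientation"];y=2*np.arctan2(q[2],q[1])%(2*np.pi)
d=np.array([.5115,.139])-s["tcp_pos"][:2];t=np.array([np.cos(y),np.sin(y)]);print(s["tcp_pos"],y,"c",d@t,d@[t[1],-t[0]],s["wrist_force"],s["joint_pos"])
```

```text
[0.50091371 0.06287587 0.11382915] 2.6664798600671347 c 0.02540836354201945 0.07253529052517065 [-0.13662966  0.30895637 -0.59458759] [-3.41864653e-02  2.45960608e-01 -3.43871255e-01  9.78719959e-01
 -1.32373512e-04  4.40926180e-01]
```

View pics/w2.png

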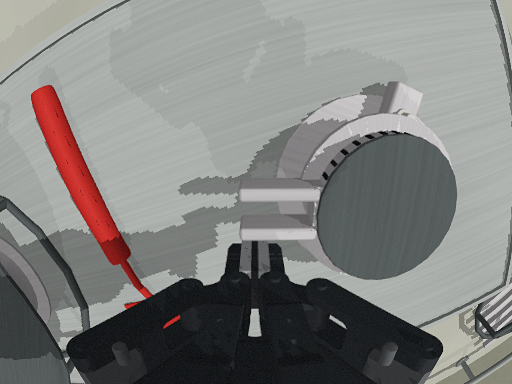

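Call:
step_arm(
  moves=[
    [[4.2,-1.1,0],[0,0,0.06],0],
    [[8.5,-2.0,0],[0,0,0.12],0],
    [[12.8,-2.5,0],[0,0,0.18],0],
    [[17.2,-2.7,0],[0,0,0.24],0],
    [[21.6,-2.8,0],[0,0,0.3],0],
    [[26.0,-2.6,0],[0,0,0.36],0],
    [[30.4,-2.2,0],[0,0,0.42],0],
    [[34.8,-1.5,0],[0,0,0.48],0],
  ],
)

```text
clock: 4.3
tcp_pos: [0.4699, 0.0773, 0.1133]
orientation: [0.001, 0.46, 0.888, 0.0]
wrist_force: [-0.5, -0.3, 0.6]
finger_gap: -0.0001
grip_force: 0.3
```

Call:
step_arm(
  moves=[
    [[4.1,-1.4,0],[0,0,0.06],0],
    [[8.4,-2.6,0],[0,0,0.12],0],
    [[12.6,-3.5,0],[0,0,0.18],0],
    [[17.0,-4.1,0],[0,0,0.24],0],
    [[21.3,-4.5,0],[0,0,0.3],0],
    [[25.7,-4.6,0],[0,0,0.36],0],
    [[30.1,-4.5,0],[0,0,0.42],0],
    [[34.4,-4.1,0],[0,0,0.48],0],
  ],
)

```text
clock: 4.97
tcp_pos: [0.4465, 0.1031, 0.1133]
orientation: [0.001, 0.658, 0.753, 0.0]
wrist_force: [0.6, -1.0, -0.0]
finger_gap: 0.0001
grip_force: 0.3
```

```bash
cat > st.py <<'E'
from h import *
s=telemetry.get_state();q=s["orientation"];y=2*np.arctan2(q[2],q[1])%(2*np.pi)
d=np.array([.5115,.139])-s["tcp_pos"][:2];t=np.array([np.cos(y),np.sin(y)]);print(s["clock"],s["tcp_pos"].round(4),"yaw",y,"c",d@t,d@[t[1],-t[0]],s["wrist_force"],s["joint_pos"].round(2))
E
python3 st.py
```

```text
4.9667 [0.4465 0.1031 0.1133] yaw 1.7054851674603007 c 0.02684092039617354 0.0692172493638897 [ 0.60520671 -1.00989937 -0.02749012] [ 0.05  0.16 -0.45  0.95 -0.    1.49]
```

Call:
step_arm(
  moves=[
    [[4.1,-1.4,0],[0,0,0.06],0],
    [[8.4,-2.6,0],[0,0,0.12],0],
    [[12.6,-3.5,0],[0,0,0.18],0],
    [[17.0,-4.1,0],[0,0,0.24],0],
    [[21.3,-4.5,0],[0,0,0.3],0],
    [[25.7,-4.6,0],[0,0,0.36],0],
    [[30.1,-4.5,0],[0,0,0.42],0],
    [[34.4,-4.1,0],[0,0,0.48],0],
  ],
)

```text
clock: 5.63
tcp_pos: [0.4376, 0.1368, 0.1132]
orientation: [0.0, 0.818, 0.575, 0.0]
wrist_force: [-0.7, -1.1, -0.2]
finger_gap: -0.0001
grip_force: 0.3
```

Call:
step_arm(
  moves=[
    [[4.1,-1.4,0],[0,0,0.06],0],
    [[8.4,-2.6,0],[0,0,0.12],0],
    [[12.6,-3.5,0],[0,0,0.18],0],
    [[17.0,-4.1,0],[0,0,0.24],0],
    [[21.3,-4.5,0],[0,0,0.3],0],
    [[23.5,-4.5,0],[0,0,0.33],0],
    [[25.7,-4.6,0],[0,0,0.36],0],
    [[25.7,-4.6,0],[0,0,0.36],0],
  ],
)

```text
clock: 6.3
tcp_pos: [0.4422, 0.1627, 0.1131]
orientation: [0.0, 0.907, 0.421, 0.001]
wrist_force: [-0.4, 0.9, -0.1]
finger_gap: -0.0001
grip_force: 0.0
```

```bash
python3 - <<'E'
from m import *
imaging.read_camera("top")
p=imaging.camera_params("wrist");a=imaging.read_camera("wrist");pickle.dump(p,open("w3.pkl","wb"))
cv2.imwrite("pics/w3.png",a[:,:,::-1])
cv2.imwrite("pics/w3c.png",cv2.resize(a[80:300,210:470,::-1],None,fx=2.7,fy=2.7,interpolation=cv2.INTER_CUBIC))
E
python3 st.py
```

```text
6.4 [0.4422 0.1625 0.1129] yaw 0.8687933310718128 c 0.02677914369109266 0.0680805450612018 [0.34386945 0.07737438 0.2246104 ] [ 0.18  0.19 -0.42  0.96 -0.    2.45]
```

View pics/w3c.png

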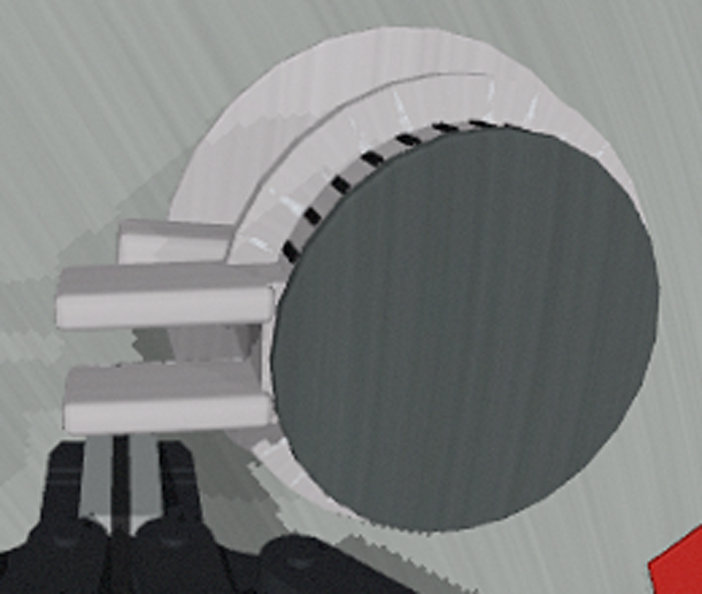

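The notch is just short of the lug. The lug is at crop (175,240), and the prong tops' tips are at (58,311) and (65,415). I'll measure the ear angle.

Run:
```python
from m import *
p=pickle.load(open("w3.pkl","rb"));im=cv2.imread("pics/w3.png")
C,q=cap(im,p,380,205);C=np.array(C)/1000
f=lambda u,v,z:onz("wrist",u/2.7+210,v/2.7+80,z,p)[:2]
A,B,Ai,Bi=[f(*e,.126) for e in((58,311),(65,415),(272,305),(272,411))]
for n,d in(("tips",(A+B)/2-C),("A dir",A-Ai),("B dir",B-Bi),("tip sep",A-B),("lug tip",f(120,238,.094)-C)):
    print(n,np.hypot(*d).round(4),np.arctan2(d[1],d[0])%(2*np.pi))
```

```text
comp [  310   127   144   150 16694] [381.54887984 201.51335809]
circle mm (512.9774169921875, 142.88636779785156) 42.066043853759766
tips 0.0777 2.481421805942591
A dir 0.037 2.4680654997258333
B dir 0.0378 2.4537263256894355
tip sep 0.0202 0.9027036564003833
lug tip 0.0682 2.275760862578825
```

Call:
step_arm(
  moves=[
    [[2.1,-0.7,0],[0,0,0.03],0],
    [[4.1,-1.4,0],[0,0,0.06],0],
    [[5.5,-1.8,0],[0,0,0.08],0],
    [[7,-2.2,0],[0,0,0.1],0],
    [[7,-2.2,0],[0,0,0.1],0],
    [[7,-2.2,0],[0,0,0.1],0],
  ],
)

```text
clock: 6.9
tcp_pos: [0.4449, 0.1692, 0.1124]
orientation: [0.0, 0.927, 0.374, 0.0]
wrist_force: [0.5, 1.1, -0.3]
finger_gap: -0.0001
grip_force: 0.0
```

Call:
step_arm(
  moves=[
    [[-8,0,0],[0,0,0],0],
    [[-18,-4,-10],[0,0,0],0],
    [[-20,-4,-45],[0,0,0],0],
    [[-20,-4,-85],[0,0,0],0],
    [[-30,-4,-110],[0,0,0],0],
    [[-35,-4,-110],[0,0,0],0],
    [[-35,-4,-110],[0,0,0],0],
  ],
)

```text
clock: 7.48
tcp_pos: [0.4168, 0.1473, 0.2238]
orientation: [0.001, 0.927, 0.374, 0.002]
wrist_force: [0.3, -0.0, -1.1]
finger_gap: -0.0002
grip_force: 0.0
```

```bash
python3 st.py
python3 - <<'E'
from m import *
imaging.read_camera("top")
p=imaging.camera_params("wrist");a=imaging.read_camera("wrist");pickle.dump(p,open("w4.pkl","wb"))
cv2.imwrite("pics/w4.png",a[:,:,::-1])
# predicted pixel of cap to centre the crop
T=np.linalg.inv(p["pose"]);K=p["camera_matrix"]
def proj(P):
    c=T[:3,:3]@P+T[:3,3];d=np.array([c[0],-c[1],-c[2]]);th=np.arctan2(np.hypot(*d[:2]),d[2]);u=d[:2]/np.hypot(*d[:2])*th
    return u*K[0,0]+K[:2,2]
c=proj(np.array([.495,.157,.12])).astype(int);x0,y0=max(c[0]-85,0),max(c[1]-70,0);print(c,x0,y0)
cv2.imwrite("pics/w4c.png",cv2.resize(a[y0:y0+140,x0:x0+180,::-1],None,fx=4,fy=4,interpolation=cv2.INTER_CUBIC))
E
```

```text
7.4833 [0.4168 0.1473 0.2238] yaw 0.7665427250734375 c 0.06248308390510787 0.07162625842286834 [ 0.26485572 -0.02871002 -1.08462792] [ 0.16  0.06 -0.29  1.22 -0.    2.53]
[312 117] 227 47
```

View pics/w4c.png

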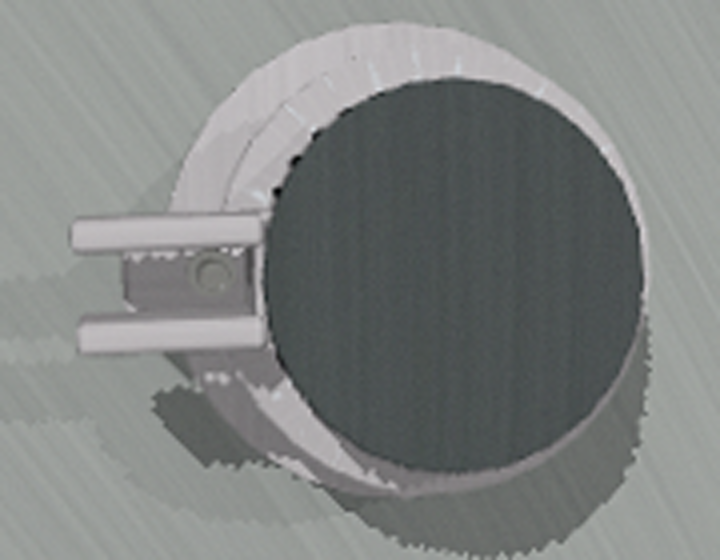

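The pin shows in the notch at crop (213,271). The prong tops run from (72,236) to (262,233) and from (79,337) to (265,332). I'll measure the offset between them.

Run:
```python
from m import *
p=pickle.load(open("w4.pkl","rb"));im=cv2.imread("pics/w4.png")
C,q=cap(im,p,227+450//4,47+270//4);C=np.array(C)/1000
f=lambda u,v,z:onz("wrist",u/4+227,v/4+47,z,p)[:2]
A,B,Ai,Bi=[f(*e,.126) for e in((72,236),(79,337),(262,233),(265,332))]
for n,d in(("tips",(A+B)/2-C),("A dir",A-Ai),("B dir",B-Bi),("tip sep",A-B),("pin",f(213,271,.105)-C)):
    print(n,np.hypot(*d).round(4),np.arctan2(d[1],d[0])%(2*np.pi))
m=(A+B+Ai+Bi)/4; e=A-B; e/=np.hypot(*e); print("pin lateral off notch line mm (toward A)",(f(213,271,.105)-m)@e*1000)
y=.7665;t=np.array([np.cos(y),np.sin(y)]);d=C-telemetry.get_state()["tcp_pos"][:2];print("tool shift to cap",d@t,d@[t[1],-t[0]])
```

```text
comp [ 293   67   94   98 7394] [339.49540168 115.60467947]
circle mm (512.5761108398438, 142.0638885498047) 42.00596237182617
tips 0.078 2.3858794715823093
A dir 0.0379 2.361991713115008
B dir 0.0376 2.3710433419793437
tip sep 0.0205 0.8295562018146561
pin 0.0486 2.3840326265508556
pin lateral off notch line mm (toward A) 0.3035090872446713
tool shift to cap 0.06573225804935623 0.07083937927367046
```

The pin is 0.3 mm off the notch line, so it's aligned. Next I'll move over the cap and press.

Call:
step_arm(
  moves=[
    [[22,24,0],[0,0,0],0],
    [[44,48,0],[0,0,0],0],
    [[64,70,10],[0,0,0],0],
    [[64,70,40],[0,0,0],0],
    [[64,70,65],[0,0,0],0],
    [[64,70,80],[0,0,0],0],
    [[64,70,84],[0,0,0],0],
    [[64,70,84],[0,0,0],0],
  ],
)

```text
clock: 8.25
tcp_pos: [0.5094, 0.1416, 0.1354]
orientation: [-0.001, 0.927, 0.374, -0.003]
wrist_force: [0.2, -0.2, 0.7]
finger_gap: -0.0003
grip_force: 0.0
```

```bash
python3 st.py
```

```text
8.25 [0.5094 0.1416 0.1354] yaw 0.7669407230642669 c -0.00027636769651902894 0.0033431263524474177 [ 0.18755106 -0.16330423  0.6708982 ] [ 0.12  0.28 -0.24  1.06 -0.    2.49]
```

Call:
step_arm(
  moves=[
    [[0,2,2],[0,0,0],0],
    [[0,2,4],[0,0,0],0],
    [[0,2,6],[0,0,0],0],
    [[0,2,7],[0,0,0],0],
    [[0,2,8],[0,0,0],0],
    [[0,2,9],[0,0,0],0],
    [[0,2,10],[0,0,0],0],
    [[0,2,11],[0,0,0],0],
  ],
)

```text
clock: 8.92
tcp_pos: [0.5128, 0.1404, 0.1274]
orientation: [0.0, 0.927, 0.374, 0.0]
wrist_force: [-0.2, 0.4, -0.2]
finger_gap: -0.0004
grip_force: 0.0
```

Call:
step_arm(
  moves=[
    [[0,0,1],[0,0,0],0],
    [[0,0,2],[0,0,0],0],
    [[0,0,3],[0,0,0],0],
    [[0,0,3],[0,0,0],0],
  ],
)

```text
clock: 9.25
tcp_pos: [0.5128, 0.1404, 0.1244]
orientation: [0.0, 0.927, 0.374, 0.0]
wrist_force: [-0.4, -0.6, 3.5]
finger_gap: 0.0001
grip_force: 1.6
```

Contact, and the head is sliding down.

Call:
step_arm(
  moves=[
    [[0,0,1],[0,0,0],0],
    [[0,0,2],[0,0,0],0],
    [[0,0,3],[0,0,0],0],
    [[0,0,4],[0,0,0],0],
    [[0,0,4],[0,0,0],0],
  ],
)

```text
clock: 9.67
tcp_pos: [0.5128, 0.1404, 0.1201]
orientation: [0.0, 0.927, 0.374, 0.0]
wrist_force: [-0.0, 1.1, 2.4]
finger_gap: 0.0001
grip_force: 1.4
```

Call:
step_arm(
  moves=[
    [[0,0,1],[0,0,0],0],
    [[0,0,2],[0,0,0],0],
    [[0,0,2],[0,0,0],0],
  ],
)

```text
clock: 9.92
tcp_pos: [0.5129, 0.1404, 0.12]
orientation: [0.0, 0.927, 0.374, 0.001]
wrist_force: [-4.8, -0.9, 16.0]
finger_gap: -0.0002
grip_force: 8.0
```

It hit a hard stop with the cap top at z = 0.120, which is the home height. I'll back off and check.

Call:
step_arm(
  moves=[
    [[0,0,-5],[0,0,0],0],
    [[0,0,-25],[0,0,0],0],
    [[-10,-20,-60],[0,0,0],0],
    [[-35,-45,-100],[0,0,0],0],
    [[-60,-70,-105],[0,0,0],0],
    [[-64,-72,-105],[0,0,0],0],
    [[-64,-72,-105],[0,0,0],0],
  ],
)

```text
clock: 10.5
tcp_pos: [0.4148, 0.1479, 0.2242]
orientation: [0.0, 0.927, 0.375, 0.0]
wrist_force: [0.4, -0.1, -0.7]
finger_gap: 0.0002
grip_force: 0.0
```

Run:
```python
from m import *
p=imaging.camera_params("wrist");a=imaging.read_camera("wrist");b=imaging.read_camera("top")
cv2.imwrite("pics/w5.png",a[:,:,::-1])
C,q=cap(a[:,:,::-1],p,340,115,.120)
cv2.imwrite("pics/w5c.png",np.hstack([cv2.resize(a[45:185,227:407,::-1],None,fx=2.6,fy=2.6),cv2.resize(b[100:260,160:380,::-1],(330,364))[:364]]))
print(telemetry.get_state()["wrist_force"])
```

```text
comp [ 294   67   91   95 6930] [338.65137085 114.14357864]
circle mm (512.729248046875, 141.9228057861328) 41.91667938232422
[ 0.98471871 -0.63986126 -0.2267618 ]
```

View pics/w5c.png

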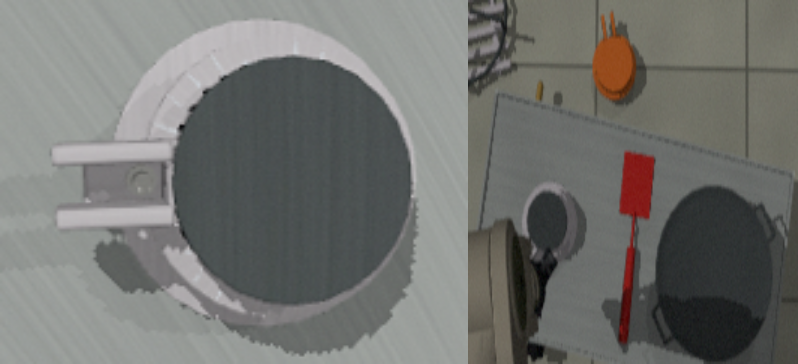

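The pin stands centred in the notch at crop (140,181). With the lower plane of 0.120 m, the cap's radius comes out at 41.9 mm, so the head is seated and level. The comal and spatula haven't moved.

```bash
python3 -c "
from workcell import env
print(env.hand_in())"
```

```text
the job is handed in; nothing more can be done
None
```

The flame head was pushed round until its notch stood over the ignition pin (0.3 mm off centre), then pressed down to its home height on the base, and the job is handed in at about 10.6 s on the clock.

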